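# Third hand for the carver

### The arm

A 6-joint arm with a two-finger parallel gripper is mounted at the origin on the work surface. World frame = base frame: x ahead of the robot, y to its left, z up, the work surface at z = 0. Lengths are in m, angles in rad, forces in N, time in s.
With the tool pointing down it reaches from about 0.25 to 0.775 m from the base axis. Payload 4 kg.
Tool frame: the origin (TCP) lies at the very end of the fingers, on their centre line; the grasp point (between the pads) lies 19 mm behind it (tcp_to_grasp is the distance from the TCP to the grasp point, in m); z points along the fingers, y is the line along which they close (so a half turn about z gives the same grasp; the last joint's range is limited). The gripper opens to 94 mm and grips with 3 to 60 N. Pads are 16 mm wide; open, the fingers measure 119 mm over their backs; the gripper's body (75 mm by 177 mm) begins 78 mm behind the grasp point.
Start: joints at [1.028, 0.087, 1.371, -0, 1.684, -0.103], TCP at [0.234, 0.498, 0.206] pointing down, gripper open.
Joint ranges: [-3.1, 3.1], [-0.76, 2.03], [0.27, 2.55], [-1.08, 4.22], [0.17, 2.65], [-2.57, 2.57]. Speed limits (rad/s): [2.79, 2.79, 3.14, 3.14, 3.14, 3.14].

### API

Orientations are given as [roll, pitch, yaw] about the fixed x, y, z axes, in that order (R = Rz(yaw) Ry(pitch) Rx(roll)).
In Python, from bench import * gives the robot as it stands.
- The arm moves only by the tool tcp_steps, called after "Request:" as name([rows], argument=value, ...), one row to a line, values as JSON. Schema: {"type":"object","properties":{"deltas":{"type":"array","items":{"type":"array","prefixItems":[{"type":"number"},{"type":"array","items":{"type":"number"},"minItems":3,"maxItems":3},{"type":"number"}],"minItems":3,"maxItems":3},"minItems":1,"maxItems":20},"only":{"type":"string"},"quiet":{"type":"boolean"},"lines":{"type":"string"}},"required":["deltas"],"additionalProperties":false}. deltas is a list of rows, 1 to 20 of them, each written [opening, [dx, dy, dz], turn]: the finger opening in m, then dx, dy, dz in parts of the range, where 1.0 means 0.5 m, then a turn about the tool's z in normalised numbers (1 is pi rad); each row shifts and turns the commanded pose from where the row before left it, along the tool's axes as they then stand; what a row does not reach is not made up. A row lasts 1/12 s, in which the tool goes at most 0.0417 m and 0.125 rad, less where a joint would pass 70% of its speed; a pose out of reach is approached as far as the arm can. The fingers move at their own pace and stop on an object; the grip force is fixed at half the most. Time passes only in rows, so rows that do not move let the fingers close. The tool returns the time, the measured TCP pose, the force, the opening and the grip force at its end. only (a regular expression) keeps the lines of the reply that match it, lines (a string "A,B") keeps lines A to B, and quiet returns only ok. No shift or turn number may pass 1 either way. Input that does not fit is refused with a message, and nothing moves.
- get_obs(): the state, without advancing time (a new reading comes with each control period).
- snapshot(name): name is "scene" or "top" or "wrist"; returns a dict with "color" (480x640x3 uint8, blue, green, red), "fx", "fy", "cx", "cy" (pixels), "extrinsics" (4x4, takes a point from world to camera coordinates). Camera axes: x right, y down, z forward; pixel columns grow to the right and rows downward; lengths in m; the calibration is good to about 2 mm. A picture is of the moment at which its call begins. There is no depth.
- close_job(): hands the job in; it is judged then, once.
The state is a dict: "time": time; "joint_positions": joint angles; "qvel": joint speeds; "joint_torque": joint torques, N m; "tool_pos": TCP position; "ee_rot": TCP orientation; "wrist_force": force on the tool from outside, world axes, zero at the start; "wrist_torque": the same for the moment, N m; "width": finger opening in m; "finger_force": force on a finger pad.
Only numpy, scipy, OpenCV 4.12 (cv2) and the standard library are available. Lean on these libraries where they do the work, as an engineer would, in place of code of your own. Each camera call takes 0.05 s, during which the arm holds its last target. There are 200 camera calls.

### The job

Call the carver by pressing the desk bell's plunger fully down, then set the oblong carved block flat on the fixture's bed, flower up, with one end squarely against the middle of the sprung rail. Push it along the bed against the rail with a steady force of about 10 N, so that the springs are about half closed, and finish while still holding it pressed there for the carver to screw it down. Leave the other things on the bench where they are.

Things in the scene. Friction and masses are not known exactly. Their poses are not given: they have to be found in the camera images.
- carved_block: the work: oblong light-wood block, 100 mm long (own x), 54 mm wide (own y), 40 mm high, with a carved flower on top that rises 6 mm more; sides and ends are plain and flat, either end may go to the rail. Origin: centre of its underside. It lies on the bench, flower up, about 0.17 kg (varies).
- fixture: holding fixture screwed to the bench: plywood bed 250 mm (own x) by 170 mm (own y), 18 mm thick, with four small screw holes. Own x points along the bed, away from the robot, to the sprung rail and the 42 mm high dark wood back stop behind it. Origin: centre of the bed's underside, at bench height. Bed clear from own x -125 mm to the rail's face at +50 mm.
- rail (a joint): how far the sprung rail is pushed back towards the back stop, in m: 0 at rest, 0.020 with the springs fully closed (hard stop). It slides along the fixture's x. Spring rate 0.9 N per mm, no preload: 10 N pushes it back about 11 mm.
- rail_face (a point): middle of the rail's flat front face (it looks to the fixture's -x), 20 mm above the bed top; moves with the rail. The rail is a light-wood bar 130 mm long (fixture's y), 22 mm thick, 34 mm high, with two steel guide rods and coil springs behind it. At rest the face is at fixture x = +50 mm.
- bell: steel desk bell, dome 84 mm across, on a dark wood plinth 100 mm square and 15 mm thick screwed to the bench. Origin: centre of the plinth's underside; top of the dome 47 mm up.
- bell_plunger (a joint): how far the bell's plunger is pressed down, in m: 0 at rest, 0.008 at its stop; springs back by itself. 1 N starts it, 5 N brings it to the stop.
- bell_top (a point): centre of the top of the bell's plunger head, a steel disc 20 mm across; at rest 67 mm above the bench, 20 mm above the dome; moves with the plunger.
- round_rosette: bystander: round carved wooden disc, 72 mm across, 26 mm thick. Origin under its centre.
- plain_blank: bystander: plain uncarved wooden block 75 x 65 x 30 mm. Origin under its centre.
- mallet: bystander: turned wooden carver's mallet standing on its head, 82 mm across, 258 mm tall. Origin under its centre.
- cleat_a: bystander: small wooden hold-down cleat 50 x 36 x 22 mm. Origin under its centre.
- cleat_b: bystander: a second cleat like it, 50 x 36 x 22 mm. Origin under its centre.
- brush: bystander: flat brush with a yellow handle, 200 mm long, lying on the bench. Origin at its underside.
- gouge_a: bystander: carving gouge with a wooden handle, about 240 mm long along own x, 24 mm thick, lying on the bench. Origin under its ferrule.
- screw_tin: bystander: open steel tin, 76 mm across, 60 mm high. Origin under its centre.
There are look-alikes about, which are no part of the job. Leave any pink look-alike of the bell alone. What is shaped like the carved_block but green is not meant.

How it is judged:
On the way, in this order (a step that is already met when the one before it is completed fails the run):
1. the bell's plunger is pressed down to its stop (value of joint bell_plunger above 0.0068 m), for 0.05 s.
2. the carved block is pressed against the rail with 6 to 15 N (contact force between carved_block and rail between 6 and 15 N), for 0.3 s.
At the end, for the whole second after the job is handed in: Fingers still on the carved block (over 3 N), which presses the rail with 6 to 15 N (rail back 5 to 18 mm), flat on the bed (underside within 5 mm, tilt under 0.07 rad), square within 0.09 rad, within 18 mm of the rail's middle, still (under 10 mm/s); bell plunger up again (all of step 2 and value of joint rail between 0.005 and 0.018 m and contact force between the fingers and carved_block above 3 N and y of carved_block in the frame of fixture between -0.018 and 0.018 m and z of carved_block in the frame of fixture between 0.014 and 0.023 m and angle between the x axis of carved_block and the x axis of fixture, either way round below 0.09 rad and angle between carved_block's own z axis and vertical below 0.07 rad and linear speed of carved_block below 0.01 m/s and value of joint bell_plunger below 0.003 m); the arm keeps its last pose, push and grip.
It fails at once if one of the other loose things on the bench is moved more than 30 mm (distance of any of round_rosette, plain_blank, mallet, cleat_a, cleat_b, brush, gouge_a, screw_tin from where it was at the start of the episode above 0.03 m).
It also fails if it takes over 59 s, if anything falls off the work surface, if the arm or the gripper's body presses on something with over 40 N, if the wrist force passes 120 N, or if a joint passes its speed limit or range.

## Working session

There is one attempt and no reset: what is moved stays moved. The work goes in short steps, Python scripts to look and compute and a tool call to move; the robot and the scene stay as the last step left them, time stands still between calls to the robot, and variables do not carry over. Pictures are saved under pics/ and viewed, at most 10 in all, crops included, and the job is handed in when it is done.

```bash
mkdir -p pics; cat > h.py <<'E'
from bench import *
import numpy as np, cv2
def ray(s,u,v,z):
    E=np.array(s["extrinsics"]);R=E[:3,:3];t=E[:3,3];c=-R.T@t
    d=R.T@np.array([(u-s["cx"])/s["fx"],(v-s["cy"])/s["fy"],1]);return c+d*(z-c[2])/d[2]
def proj(s,p):
    E=np.array(s["extrinsics"]);q=E[:3,:3]@np.array(p)+E[:3,3];return s["fx"]*q[0]/q[2]+s["cx"],s["fy"]*q[1]/q[2]+s["cy"]
E
python3 - <<'E'
from h import *
import pickle
for n in("top","scene"):
    s=snapshot(n);pickle.dump(s,open(n+".pkl","wb"));cv2.imwrite(f"pics/{n}.png",s["color"])
    print(n,s["fx"],np.round(s["extrinsics"],3).tolist())
o=get_obs();print(o)
E
```

```text
top 529.0332100980104 [[0.002, -1.0, -0.011, 0.011], [-0.988, -0.001, -0.155, 0.558], [0.155, 0.011, -0.988, 1.082], [0.0, 0.0, 0.0, 1.0]]
scene 474.4038406477253 [[0.483, 0.876, 0.0, -0.266], [0.755, -0.416, -0.507, -0.388], [-0.444, 0.245, -0.862, 1.494], [0.0, 0.0, 0.0, 1.0]]
{'time': 0.1, 'joint_positions': array([ 1.02792561e+00,  8.79184039e-02,  1.37205926e+00,  2.39031802e-05,
        1.68358715e+00, -1.03076848e-01]), 'qvel': array([ 0.00018978, -0.00145742, -0.00446465, -0.00200874, -0.00128904,
        0.00016626]), 'joint_torque': array([ 2.09115366e-03, -3.41250372e+01, -3.03303409e+01,  7.19761569e-02,
        3.03623232e-02, -1.06062998e-04]), 'tool_pos': array([0.2339037 , 0.49726179, 0.20442307]), 'ee_rot': array([-3.13963341e+00, -2.26554077e-04,  2.70180123e+00]), 'wrist_force': array([ 0.31583092,  0.29317116, -0.20129335]), 'wrist_torque': array([ 0.01647798,  0.0558805 , -0.03240121]), 'finger_force': 0.0, 'width': 0.09415134150298857}
```

View pics/top.png

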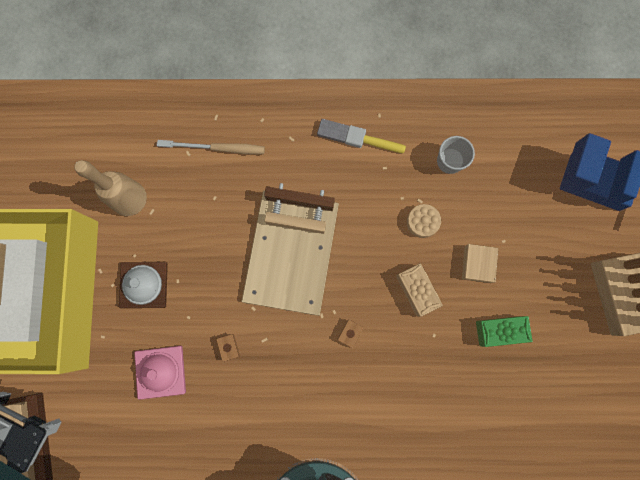

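View pics/scene.png

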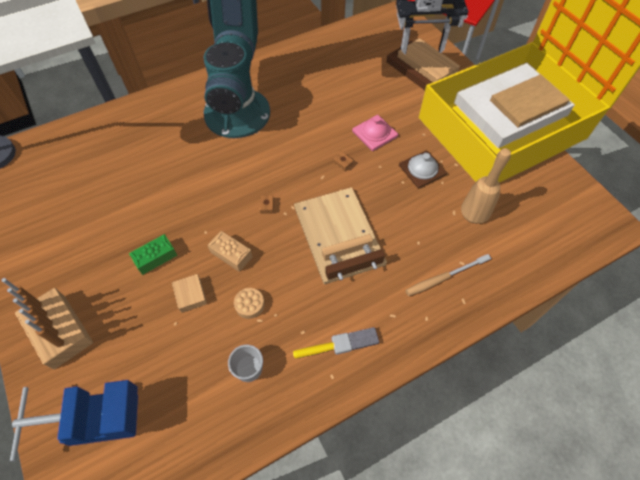

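The steel bell is at top (142,284), and its pink look-alike at (158,372). The oblong light-wood carved block is at (420,290), and the green one at (505,331) is not meant. I'll take the steel bell and the light-wood block because they match the description. The fixture is at about (290,255). One enlarged composite should confirm this.

```bash
python3 - <<'E'
from h import *
import pickle
c=pickle.load(open("top.pkl","rb"))["color"]
k=4
A=cv2.resize(c[180:330,235:345],None,fx=4,fy=4,interpolation=cv2.INTER_CUBIC) #440x600
B=cv2.resize(c[255:330,390:450],None,fx=4,fy=4,interpolation=cv2.INTER_CUBIC) #240x300
C=cv2.resize(c[250:325,112:172],None,fx=4,fy=4,interpolation=cv2.INTER_CUBIC)
cv2.imwrite("pics/crop.png",np.hstack([A,np.vstack([B,C])]))
E
```

```text
(no output)
```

View pics/crop.png

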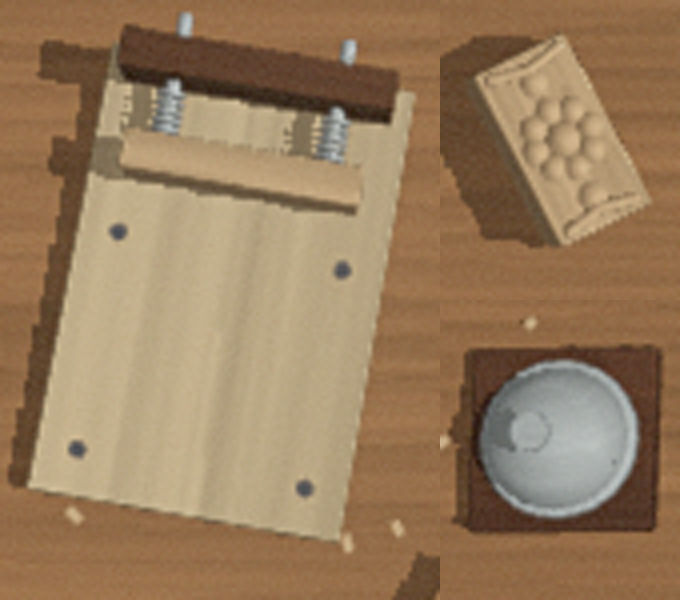

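The crop confirms the steel bell, with its plunger head at top px (134.5,283), and the light-wood block with its flower up. It also shows the fixture corners at crop px (28,488), (341,541), (414,93) and (115,45).

```bash
python3 - <<'E'
from h import *
import pickle
s=pickle.load(open("top.pkl","rb"))
f=lambda P,ox,oy,z:np.array([ray(s,x/4+ox-.4,y/4+oy-.4,z)[:2] for x,y in P])
F=f([(28,488),(341,541),(414,93),(115,45)],235,180,.018)
print(np.round(F,4).tolist(),[round(np.linalg.norm(F[i]-F[(i+1)%4]),4) for i in range(4)])
d=(F[2]-F[1]+F[3]-F[0]);yawF=np.arctan2(d[1],d[0]);w=F[0]-F[1]
print("fix",F.mean(0),yawF,np.arctan2(w[1],w[0])-np.pi/2)
B=f([(35,78),(125,37),(210,202),(123,245)],390,255,.04)
print(np.round(B,4).tolist(),[round(np.linalg.norm(B[i]-B[(i+1)%4]),4) for i in range(4)])
print("blk",B.mean(0))
e=B[1]-B[2];print("yaw",np.arctan2(e[1],e[0]));e=B[0]-B[1];print(np.arctan2(e[1],e[0])-np.pi/2)
# block bottom lower-left edge
print("bell",f([(90,132)],112,250,.067), f([(28,48),(220,46),(216,230),(26,228)],112,250,.015).mean(0))
for p in ([.45,.34,.067],):print(proj(s,p))
s2=pickle.load(open("scene.pkl","rb"))
b=f([(90,132)],112,250,.067)[0];print("bell in scene",proj(s2,[*b,.067]))
c=B.mean(0);print("blk in scene",proj(s2,[*c,.04]))
E
```

```text
[[0.43, 0.1613], [0.4022, -0.0062], [0.6464, -0.0464], [0.6736, 0.1187]] [np.float64(0.1698), np.float64(0.2475), np.float64(0.1673), np.float64(0.2473)]
fix [0.5380423  0.05682602] -0.1682254288194471 -0.1641665339195968
[[0.4874, -0.1718], [0.5092, -0.2198], [0.4226, -0.2615], [0.4002, -0.2155]] [np.float64(0.0527), np.float64(0.0961), np.float64(0.0511), np.float64(0.0975)]
blk [ 0.45483127 -0.21716134]
yaw 0.4490243289969423
0.4260390402807481
bell [[0.46657896 0.377537  ]] [0.46764539 0.37781449]
(np.float64(151.82417941525057), np.float64(290.6784484431482))
bell in scene (np.float64(424.9571809222246), np.float64(154.87249345349937))
blk in scene (np.float64(227.6459689588732), np.float64(246.30726598272656))
```

Careful with the scale: shifts go in shares of 0.5 m and turns go in shares of pi rad. That gives: -0.0328 m / 0.5 = -0.0656, -0.0012 m / 0.5 = -0.0024, 0.113 rad / 3.1416 = 0.036.

```bash
cat >> h.py <<'E'
def togo(x,y,yaw=None):
    o=get_obs();p=o["tool_pos"];w=o["ee_rot"][2];d=np.array([x-p[0],y-p[1]])
    dx=d@[np.cos(w),np.sin(w)];dy=d@[np.sin(w),-np.cos(w)]
    print("t",o["time"],"tcp",np.round(p,4),"rpy",np.round(o["ee_rot"],3),"dx %.4f dy %.4f"%(dx,dy),"turn",None if yaw is None else round((w-yaw+np.pi)%(2*np.pi)-np.pi,3),
     "F",np.round(o["wrist_force"],1),"w %.4f ff %.1f"%(o["width"],o["finger_force"]))
E
```

Request:
tcp_steps([
  [0, [-0.0656, -0.0024, 0], 0],
  [0, [-0.0656, -0.0024, 0], 0],
  [0, [-0.0656, -0.0024, 0], 0],
  [0, [-0.0656, -0.0024, 0], 0],
  [0, [-0.0656, -0.0024, 0], 0],
  [0, [-0.0656, -0.0024, 0], 0],
  [0, [-0.0656, -0.0024, 0], 0],
  [0, [-0.0656, -0.0024, 0], 0],
  [0, [0, 0, 0], 0.036],
  [0, [0, 0, 0], 0.036],
  [0, [0, 0, 0], 0.036],
  [0, [0, 0, 0], 0.036],
  [0, [0, 0, 0], 0.036],
  [0, [0, 0, 0], 0.036],
  [0, [0, 0, 0], 0.036],
  [0, [0, 0, 0], 0.036],
  [0, [0, 0, 0], 0.036],
  [0, [0, 0, 0], 0.036],
])

```text
time: 1.6
tool_pos: [0.4673, 0.3771, 0.2047]
ee_rot: [-3.14, 0.001, 1.566]
wrist_force: [0.6, -0.5, 0.4]
width: 0.0004
finger_force: 0.0
```

```bash
python3 -c "from h import *;togo(.467,.3776,1.57)"
```

```text
t 1.6 tcp [0.4673 0.3771 0.2047] rpy [-3.140e+00  1.000e-03  1.566e+00] dx 0.0005 dy -0.0003 turn -0.004 F [ 0.6 -0.5  0.4] w 0.0004 ff 0.0
```

Converted, 0.03 m / 0.5 = 0.06, 0.012 m / 0.5 = 0.024.

Request:
tcp_steps([
  [0, [0, 0, 0.06], 0],
  [0, [0, 0, 0.06], 0],
  [0, [0, 0, 0.06], 0],
  [0, [0, 0, 0.06], 0],
  [0, [0, 0, 0.024], 0],
  [0, [0, 0, 0.008], 0],
  [0, [0, 0, 0.008], 0],
  [0, [0, 0, 0], 0],
  [0, [0, 0, 0], 0],
])

```text
time: 2.35
tool_pos: [0.4687, 0.3781, 0.0676]
ee_rot: [3.138, -0.002, 1.572]
wrist_force: [-0.0, 0.1, 0.8]
width: 0.0006
finger_force: 0.0
```

```bash
python3 -c "from h import *;togo(.467,.3776,1.57)"
```

```text
t 2.35 tcp [0.4687 0.3781 0.0676] rpy [ 3.138e+00 -2.000e-03  1.572e+00] dx -0.0005 dy -0.0017 turn 0.002 F [-0.   0.1  0.8] w 0.0006 ff 0.0
```

Converted, 0.003 m / 0.5 = 0.006, 0.001 m / 0.5 = 0.002.

Request:
tcp_steps([
  [0, [0, 0, 0.006], 0],
  [0, [0, 0, 0.002], 0],
  [0, [0, 0, 0], 0],
  [0, [0, 0, 0], 0],
])

```text
time: 2.68
tool_pos: [0.4689, 0.3782, 0.0631]
ee_rot: [3.138, -0.002, 1.572]
wrist_force: [1.3, 1.2, 3.2]
width: 0.0005
finger_force: 1.5
```

Converted, 0.003 m / 0.5 = 0.006, 0.0015 m / 0.5 = 0.003.

Request:
tcp_steps([
  [0, [0, 0, 0.006], 0],
  [0, [0, 0, 0.003], 0],
  [0, [0, 0, 0], 0],
  [0, [0, 0, 0], 0],
])

```text
time: 3.02
tool_pos: [0.4689, 0.3782, 0.0592]
ee_rot: [3.138, -0.003, 1.572]
wrist_force: [0.8, 1.4, 8.4]
width: 0.0001
finger_force: 4.2
```

Converted, 0.002 m / 0.5 = 0.004, 0.001 m / 0.5 = 0.002.

Request:
tcp_steps([
  [0, [0, 0, 0.004], 0],
  [0, [0, 0, 0.002], 0],
  [0, [0, 0, 0], 0],
  [0, [0, 0, 0], 0],
])

```text
time: 3.35
tool_pos: [0.469, 0.3783, 0.0589]
ee_rot: [3.137, -0.003, 1.572]
wrist_force: [-2.5, -0.5, 17.4]
width: 0.0005
finger_force: 8.8
```

The bell reached its stop (z stalled at 17 N). Now I'll rise and move over to the block.

Request:
tcp_steps([
  [0, [0, 0, -0.06], 0],
  [0, [0, 0, -0.08], 0],
  [0, [0, 0, -0.08], 0],
  [0.094, [0, 0, -0.08], 0],
  [0.094, [-0.0794, -0.002, 0], 0],
  [0.094, [-0.0794, -0.002, 0], 0],
  [0.094, [-0.0794, -0.002, 0], 0],
  [0.094, [-0.0794, -0.002, 0], 0],
  [0.094, [-0.0794, -0.002, 0], 0],
  [0.094, [-0.0794, -0.002, 0], 0],
  [0.094, [-0.0794, -0.002, 0], 0],
  [0.094, [-0.0794, -0.002, 0], 0],
  [0.094, [-0.0794, -0.002, 0], 0],
  [0.094, [-0.0794, -0.002, 0], 0],
  [0.094, [-0.0794, -0.002, 0], 0],
  [0.094, [-0.0794, -0.002, 0], 0],
  [0.094, [-0.0794, -0.002, 0], 0],
  [0.094, [-0.0794, -0.002, 0], 0],
  [0.094, [-0.0794, -0.002, 0], 0],
])

```text
time: 4.93
tool_pos: [0.4516, -0.2196, 0.2026]
ee_rot: [-3.139, -0.002, 1.572]
wrist_force: [0.4, -0.3, -0.1]
width: 0.0938
finger_force: 0.0
```

Request:
tcp_steps([
  [0.094, [0, 0, 0], 0.036],
  [0.094, [0, 0, 0], 0.036],
  [0.094, [0, 0, 0], 0.036],
  [0.094, [0, 0, 0], 0.036],
  [0.094, [0, 0, 0], 0.036],
  [0.094, [0, 0, 0], 0.036],
  [0.094, [0, 0, 0], 0.036],
  [0.094, [0, 0, 0], 0.036],
  [0.094, [0, 0, 0], 0.036],
  [0.094, [0, 0, 0], 0.036],
  [0.094, [0, 0, 0], 0],
])

```text
time: 5.85
tool_pos: [0.4522, -0.2177, 0.2024]
ee_rot: [-3.138, 0.002, 0.44]
wrist_force: [-1.0, -0.7, -0.0]
width: 0.094
finger_force: 0.0
```

```bash
python3 - <<'E'
from h import *
togo(.455,-.217,.44)
s=snapshot("wrist");cv2.imwrite("pics/w1.png",s["color"])
c=np.array([.455,-.217]);a=.44;u=np.array([np.cos(a),np.sin(a)]);v=np.array([-u[1],u[0]])
for i,j in((1,1),(1,-1),(-1,-1),(-1,1)):print(np.round(proj(s,[*(c+.05*i*u+.027*j*v),.04])))
import pickle;pickle.dump(s,open("w1.pkl","wb"))
E
```

```text
t 5.85 tcp [ 0.4522 -0.2177  0.2024] rpy [-3.138e+00  2.000e-03  4.400e-01] dx 0.0029 dy 0.0006 turn -0.0 F [-1.  -0.7 -0. ] w 0.0940 ff 0.0
[288. 162.]
[355. 162.]
[353. 280.]
[290. 280.]
```

View pics/w1.png

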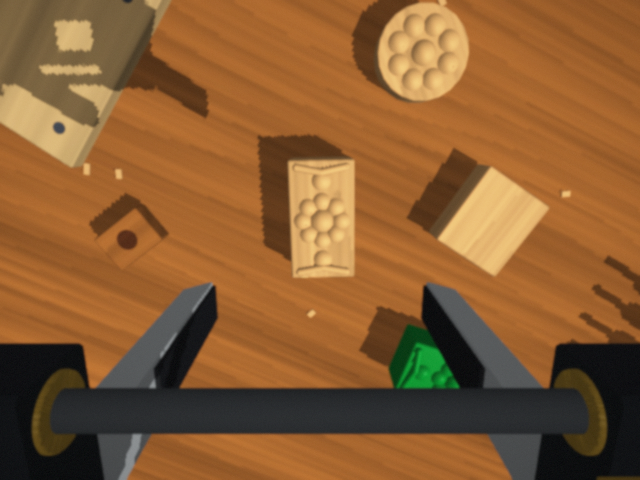

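The wrist view shows the light-wood carved block at (289–355, 159–277), square to the tool and clear of its neighbours. Next I'll descend and grasp it.

Converted, 0.04 m / 0.5 = 0.08, 0.03 m / 0.5 = 0.06.

Request:
tcp_steps([
  [0.094, [0.008, 0.0008, 0.06], 0],
  [0.094, [0, 0, 0.08], 0],
  [0.094, [0, 0, 0.08], 0],
  [0.094, [0, 0, 0.08], 0],
  [0.094, [0, 0, 0.05], 0],
  [0.094, [0, 0, 0.028], 0],
  [0.094, [0, 0, 0], 0],
  [0.094, [0, 0, 0], 0],
])

```text
time: 6.57
tool_pos: [0.4559, -0.2163, 0.0139]
ee_rot: [-3.139, 0.002, 0.444]
wrist_force: [0.8, -0.2, 1.5]
width: 0.0942
finger_force: 0.0
```

Request:
tcp_steps([
  [0.04, [0, 0, 0], 0],
  [0.04, [0, 0, 0], 0],
  [0.04, [0, 0, 0], 0],
  [0.04, [0, 0, 0], 0],
  [0.04, [0, 0, 0], 0],
  [0.04, [0, 0, 0], 0],
])

```text
time: 7.07
tool_pos: [0.4572, -0.217, 0.0155]
ee_rot: [3.141, -0.001, 0.442]
wrist_force: [0.0, -0.2, -0.1]
width: 0.0575
finger_force: 0.0
```

```bash
python3 -c "from h import *;togo(.455,-.217,.44)"
```

```text
t 7.0667 tcp [ 0.4572 -0.217   0.0155] rpy [ 3.141e+00 -1.000e-03  4.420e-01] dx -0.0019 dy -0.0010 turn 0.002 F [ 0.  -0.2 -0.1] w 0.0575 ff 0.0
```

Converted, -0.03 m / 0.5 = -0.06, -0.02 m / 0.5 = -0.04, 0.1218 rad / 3.1416 = 0.0388.

Request:
tcp_steps([
  [0.03, [0, 0, 0], 0],
  [0.03, [0, 0, 0], 0],
  [0.03, [0, 0, 0], 0],
  [0.03, [0, 0, -0.04], 0],
  [0.03, [0, 0, -0.06], 0],
  [0.03, [0, 0, -0.06], 0],
  [0.03, [0, 0, -0.06], 0],
  [0.03, [0, 0, 0], 0.0388],
  [0.03, [0, 0, 0], 0.0388],
  [0.03, [0, 0, 0], 0.0388],
  [0.03, [0, 0, 0], 0.0388],
  [0.03, [0, 0, 0], 0.0388],
  [0.03, [0, 0, 0], 0],
])

```text
time: 8.15
tool_pos: [0.4563, -0.2165, 0.1238]
ee_rot: [-3.141, 0.002, -0.169]
wrist_force: [-0.7, 0.0, -2.2]
width: 0.0537
finger_force: 29.9
```

```bash
python3 -c "from h import *;togo(.5262,.0588,-.167)"
```

```text
t 8.15 tcp [ 0.4563 -0.2165  0.1238] rpy [-3.141e+00  2.000e-03 -1.690e-01] dx 0.0226 dy -0.2831 turn -0.002 F [-0.7  0.  -2.2] w 0.0537 ff 29.9
```

Converted, -0.0354 m / 0.5 = -0.0708, 0.0028 m / 0.5 = 0.0056.

Request:
tcp_steps([
  [0.03, [0.0056, -0.0708, 0], 0],
  [0.03, [0.0056, -0.0708, 0], 0],
  [0.03, [0.0056, -0.0708, 0], 0],
  [0.03, [0.0056, -0.0708, 0], 0],
  [0.03, [0.0056, -0.0708, 0], 0],
  [0.03, [0.0056, -0.0708, 0], 0],
  [0.03, [0.0056, -0.0708, 0], 0],
  [0.03, [0.0056, -0.0708, 0], 0],
  [0.03, [0, 0, 0], 0],
  [0.03, [0, 0, 0], 0],
])

```text
time: 8.98
tool_pos: [0.5257, 0.0603, 0.124]
ee_rot: [3.141, 0.002, -0.161]
wrist_force: [0.3, -1.1, -1.4]
width: 0.0541
finger_force: 29.9
```

```bash
python3 - <<'E'
from h import *
togo(.5262,.0588,-.167)
s=snapshot("wrist");cv2.imwrite("pics/w2.png",s["color"])
import pickle;pickle.dump(s,open("w2.pkl","wb"))
c=np.array([.538,.0568]);a=-.166;u=np.array([np.cos(a),np.sin(a)]);v=np.array([-u[1],u[0]])
for x,y,z in((.05,.065,.052),(.05,-.065,.052),(.05,0,.018),(.125,.085,.018)):print(np.round(proj(s,[*(c+x*u+y*v),z])))
E
```

```text
t 8.9833 tcp [0.5257 0.0603 0.124 ] rpy [ 3.141e+00  2.000e-03 -1.610e-01] dx 0.0007 dy 0.0014 turn 0.006 F [ 0.3 -1.1 -1.4] w 0.0541 ff 29.9
[212. 153.]
[434. 154.]
[323. 151.]
[186.  26.]
```

View pics/w2.png

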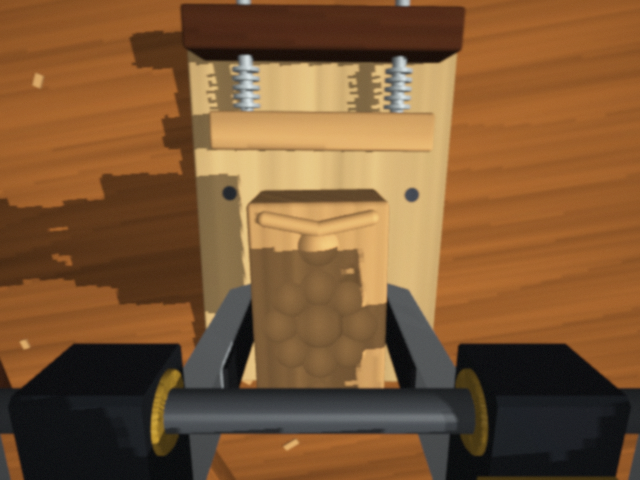

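Block is square and centred: it spans px 248–387 and the rail 211–434, with its front top edge at row 150 as predicted. I'll lower it gently.

Converted, 0.025 m / 0.5 = 0.05, 0.02 m / 0.5 = 0.04, 0.004 rad / 3.1416 = 0.0013.

Request:
tcp_steps([
  [0.03, [0, 0.002, 0.04], 0.0013],
  [0.03, [0, 0, 0.05], 0],
  [0.03, [0, 0, 0.04], 0],
  [0.03, [0, 0, 0.024], 0],
  [0.03, [0, 0, 0.012], 0],
  [0.03, [0, 0, 0.004], 0],
  [0.03, [0, 0, 0], 0],
  [0.03, [0, 0, 0], 0],
])

```text
time: 9.7
tool_pos: [0.527, 0.0573, 0.0413]
ee_rot: [-3.141, -0.002, -0.171]
wrist_force: [-0.5, 0.8, -2.1]
width: 0.0538
finger_force: 29.9
```

```bash
python3 -c "from h import *;togo(.5262,.0588,-.167)"
```

```text
t 9.7 tcp [0.527  0.0573 0.0413] rpy [-3.141e+00 -2.000e-03 -1.710e-01] dx -0.0011 dy -0.0013 turn -0.004 F [-0.5  0.8 -2.1] w 0.0538 ff 29.9
```

Converted, 0.004 m / 0.5 = 0.008, 0.002 m / 0.5 = 0.004.

Request:
tcp_steps([
  [0.03, [0, 0, 0.008], 0],
  [0.03, [0, 0, 0.004], 0],
  [0.03, [0, 0, 0], 0],
  [0.03, [0, 0, 0], 0],
])

```text
time: 10.03
tool_pos: [0.526, 0.0577, 0.0341]
ee_rot: [-3.142, -0.0, -0.171]
wrist_force: [-0.3, 0.1, -2.5]
width: 0.0536
finger_force: 29.9
```

Request:
tcp_steps([
  [0.03, [0, 0, 0.004], 0],
  [0.03, [0, 0, 0], 0],
  [0.03, [0, 0, 0], 0],
])

```text
time: 10.28
tool_pos: [0.5265, 0.0578, 0.0333]
ee_rot: [-3.141, -0.001, -0.171]
wrist_force: [-2.0, -0.3, 5.2]
width: 0.0537
finger_force: 29.9
```

Converted, 0.004 m / 0.5 = 0.008, 0.002 m / 0.5 = 0.004.

Request:
tcp_steps([
  [0.03, [0, 0, -0.0024], 0],
  [0.03, [0.008, 0, 0], 0],
  [0.03, [0.008, 0, 0], 0],
  [0.03, [0.004, 0, 0], 0],
  [0.03, [0, 0, 0], 0],
  [0.03, [0, 0, 0], 0],
])

```text
time: 10.78
tool_pos: [0.5366, 0.0559, 0.0333]
ee_rot: [-3.141, -0.001, -0.171]
wrist_force: [-0.9, 0.2, 1.4]
width: 0.0535
finger_force: 29.9
```

Request:
tcp_steps([
  [0.03, [0.004, 0, 0], 0],
  [0.03, [0.004, 0, 0], 0],
  [0.03, [0.004, 0, 0], 0],
  [0.03, [0, 0, 0], 0],
  [0.03, [0, 0, 0], 0],
])

```text
time: 11.2
tool_pos: [0.5414, 0.055, 0.0333]
ee_rot: [-3.141, 0.001, -0.171]
wrist_force: [-4.6, 0.1, 4.7]
width: 0.0541
finger_force: 29.9
```

Request:
tcp_steps([
  [0.03, [0.004, 0, 0], 0],
  [0.03, [0.004, 0, 0], 0],
  [0.03, [0, 0, 0], 0],
  [0.03, [0, 0, 0], 0],
])

```text
time: 11.53
tool_pos: [0.5442, 0.0546, 0.0333]
ee_rot: [-3.141, 0.004, -0.171]
wrist_force: [-8.5, 0.9, 6.8]
width: 0.0539
finger_force: 29.9
```

```bash
python3 -c "from h import *;togo(.538,.0568,-.167)"
```

```text
t 11.5333 tcp [0.5442 0.0546 0.0333] rpy [-3.141  0.004 -0.171] dx -0.0065 dy -0.0011 turn -0.004 F [-8.5  0.9  6.8] w 0.0539 ff 29.9
```

Converted, 0.002 m / 0.5 = 0.004, 0.001 m / 0.5 = 0.002.

Request:
tcp_steps([
  [0.03, [0.004, 0, -0.001], 0],
  [0.03, [0.004, 0, -0.001], 0],
  [0.03, [0.002, 0, 0], 0],
  [0.03, [0, 0, 0], 0],
  [0.03, [0, 0, 0], 0],
  [0.03, [0, 0, 0], 0],
])

```text
time: 12.03
tool_pos: [0.5475, 0.0543, 0.0334]
ee_rot: [-3.141, 0.007, -0.171]
wrist_force: [-9.8, 3.3, 7.1]
width: 0.0537
finger_force: 30.0
```

```bash
python3 - <<'E'
from h import *
togo(.538,.0568,-.167)
for n in("top","wrist"):
    s=snapshot(n);cv2.imwrite(f"pics/{n}3.png",s["color"])
    c=np.array([.538,.0568]);a=-.166;u=np.array([np.cos(a),np.sin(a)]);v=np.array([-u[1],u[0]])
    for d in(0,.005,.011,.018):
        print(n,d,[np.round(proj(s,[*(c+(.05+d+q)*u+y*v),.052]),1).tolist() for y in(.065,-.065) for q in (0,.022)])
    if n=="top":T=cv2.resize(s["color"][170:270,230:350],(720,600),interpolation=cv2.INTER_CUBIC);cv2.imwrite("pics/top3c.png",T)
E
```

```text
t 12.0333 tcp [0.5475 0.0543 0.0334] rpy [-3.141  0.007 -0.171] dx -0.0098 dy -0.0008 turn -0.004 F [-9.8  3.3  7.1] w 0.0537 ff 30.0
top 0 [[264.0, 221.5], [265.9, 211.5], [324.3, 231.4], [326.0, 221.4]]
top 0.005 [[264.4, 219.2], [266.3, 209.2], [324.7, 229.2], [326.4, 219.1]]
top 0.011 [[264.9, 216.5], [266.8, 206.5], [325.2, 226.4], [326.9, 216.4]]
top 0.018 [[265.5, 213.3], [267.4, 203.3], [325.7, 223.2], [327.4, 213.2]]
wrist 0 [[152.2, 224.3], [145.8, 167.3], [484.7, 222.6], [490.5, 165.5]]
wrist 0.005 [[150.8, 211.7], [144.3, 153.7], [486.0, 210.0], [491.8, 151.9]]
wrist 0.011 [[149.1, 196.3], [142.4, 137.2], [487.6, 194.6], [493.5, 135.3]]
wrist 0.018 [[147.0, 177.9], [140.2, 117.4], [489.4, 176.2], [495.5, 115.5]]
```

View pics/wrist3.png

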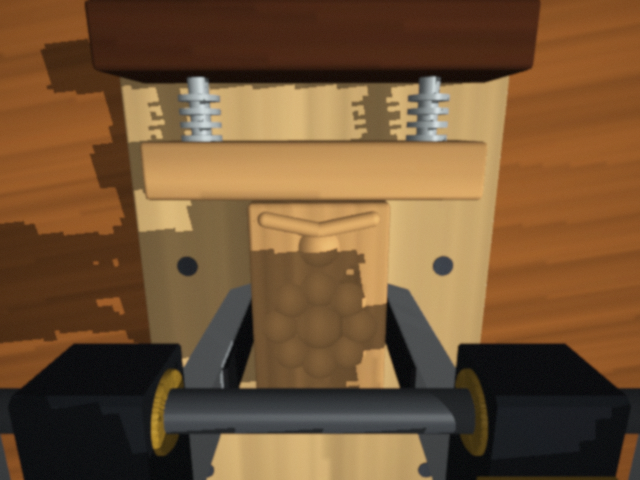

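View pics/top3c.png

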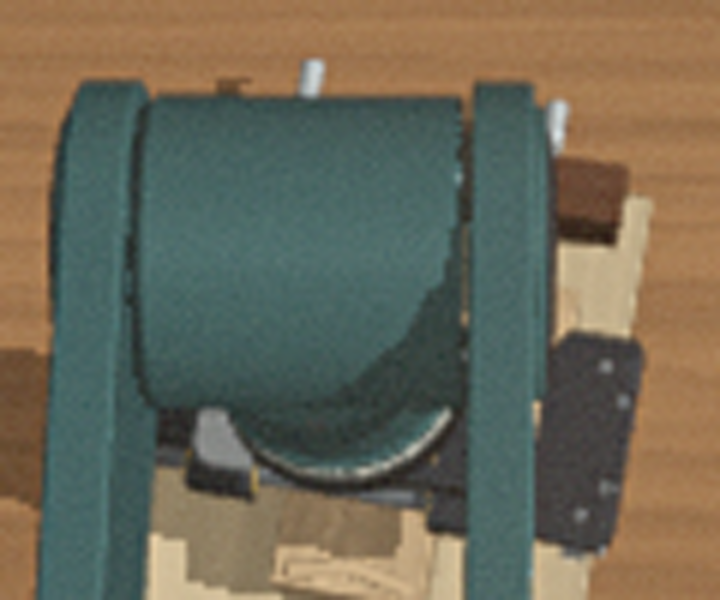

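The wrist view shows the block end (row 202) flush on the rail and centred (319 vs 315). The rail front edge is at row 199, which puts it about 10 mm back. I'll add a little push.

Request:
tcp_steps([
  [0.03, [0.0026, 0, 0], 0],
  [0.03, [0, 0, 0], 0],
  [0.03, [0, 0, 0], 0],
  [0.03, [0, 0, 0], 0],
  [0.03, [0, 0, 0], 0],
  [0.03, [0, 0, 0], 0],
  [0.03, [0, 0, 0], 0],
  [0.03, [0, 0, 0], 0],
])

```text
time: 12.8
tool_pos: [0.5483, 0.0542, 0.0334]
ee_rot: [-3.141, 0.008, -0.171]
wrist_force: [-11.1, 3.3, 7.6]
width: 0.0538
finger_force: 30.0
```

```bash
python3 - <<'E'
from h import *
s=[]
togo(.538,.0568,-.167)
F=[]
for i in range(8): snapshot("wrist"); F.append(get_obs()["wrist_force"])
print(np.round(np.mean(F,0),1));togo(.538,.0568,-.167)
E
```

```text
t 12.8 tcp [0.5483 0.0542 0.0334] rpy [-3.141  0.008 -0.171] dx -0.0106 dy -0.0008 turn -0.004 F [-11.1   3.3   7.6] w 0.0538 ff 30.0
[-10.9   2.8   7.3]
t 13.2 tcp [0.5483 0.0542 0.0334] rpy [-3.141  0.008 -0.171] dx -0.0106 dy -0.0008 turn -0.004 F [-10.9   2.4   7. ] w 0.0538 ff 30.0
```

The push is steady at about 11 N at the wrist, with the rail about 10.5 mm back (roughly 9.5 N). Tilt is 0.008 rad, the block is square, and the bell was released long ago. Handing in.

```bash
python3 -c "from bench import *;print(close_job())"
```

```text
the job is handed in; nothing more can be done
None
```

I pressed the bell to its stop, then set the carved block flat and square on the bed and handed in with it still held against the middle of the rail at about 10 N (rail about 10–11 mm back); the judge's verdict was not shown.

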